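Pin a flood lamp's yoke to its swivel foot

TASK

Put the swivel joint of the lamp mount together: square up the loose stack on the foot (friction disc, yoke, friction disc) so that its holes line up, then take the pivot pin from the wooden block and pass it down through all three into the foot's floating bush, which you must find by feel, and press it fully home with its collar seated on the top disc. Never force the pin against the parts, keep the stack in its order, let go, and leave everything else on the bench where it is.

Things in the scene. Friction and masses are not known exactly. Their poses are not given: they have to be found in the camera images.
- foot: Grey cast swivel foot screwed to the bench: round flange 104 mm across, 8 mm thick; on it a round pillar 52 mm across, its flat top (the seat) 50 mm above the bench. Inside the pillar, hidden under the stack, is the floating bush. Origin on the pillar's axis at bench level, z up.
- seat (a point): Centre of the pillar's flat top, 50 mm up. Under it a brass floating bush (bore 13.2 mm, top face 1.5 mm below the seat, lower end 20 mm up) stands 3.5 to 5 mm off the pillar's axis, which way is not known. It slides sideways only stiffly (8 N). A spring ball in its bore, 30 mm up, grips the pin: the last 12 mm of travel need a push of about 3 to 8 N.
- disc_low: Lower friction disc, dark brown fibre, 52 mm across, 5 mm thick, 13.2 mm centre hole, 30 g; loose on the pillar's seat, under the yoke's eye, off centre. Origin at the centre of its underside, z up.
- yoke: Aluminium U yoke, loose between the discs, out of line: a round middle eye 52 mm across, 6 mm thick, 13.2 mm hole; from it a flat strap 16 mm wide, 4 mm thick, runs both ways along the yoke's y axis, 150 mm overall, with an ear at each end rising 45 mm above the eye's underside. 140 g. Origin: centre of the eye's underside, z up. The eye's rim is free except at the strap.
- disc_top: Upper friction disc, same as the lower, loose on the yoke's eye, off centre. Origin: centre of its underside, z up. Stack from the seat up: disc 5, eye 6, disc 5, together 16 mm, all as wide as the pillar: when their rims are flush with the pillar all round, their holes are in line on the pillar's axis.
- pin: Pivot pin, upright: steel shank 12 mm across, 48 mm long, its nose tapered from 12 to 9.4 mm over the lowest 3 mm; then a steel collar 28 mm across, 5 mm thick; then a ribbed black knob 22 mm across, 34 mm tall (grip it here). 90 g. Origin at the middle of the nose's lower end, z up the pin. Over 30 N on the parts is forcing it.
- pin_knob (a point): Centre line of the pin's knob at 73 mm above the nose's end (25 mm above the collar's underside, 14 mm below the knob's top): the place to grip.
- pin_collar (a point): Centre of the collar's underside, 48 mm above the nose's end. Home: it lies on the top disc, 66 mm above the bench.
- block: Fixed wooden block 70 x 70 mm, 54 mm high, with a 14 mm hole in its middle in which the pin stands, collar resting on the block's top. Origin at the centre of its underside.
- bowl_c (a point): Middle of a stainless steel bowl, 104 mm across, 42 mm high; leave alone.
- lamp_c (a point): Middle of the LED flood lamp head, lens up, 40 x 118 x 41 mm (138 mm over its side bolts); leave alone.
- radio_c (a point): Middle of a black two-way radio lying on its back, 112 x 56 x 34 mm plus a 105 mm antenna; leave alone.
- torch_tall_c (a point): Middle of a dark metal torch standing on its head, 165 mm tall, 42 mm across; leave alone.
- torch_short_c (a point): Middle of an aluminium torch standing on its head, 120 mm tall, 42 mm across; leave alone.
- driver_grip (a point): Handle of a screwdriver lying on the bench, 190 mm long; leave alone.
- adapter_c (a point): Middle of a black plug-in power adapter, 75 x 45 x 30 mm; leave alone.
There are look-alikes about, which are no part of the job. What is shaped like the yoke but green or purple is not meant.

How it is judged (in metres and radians):
At the end, for the whole second after the job is handed in: Pin upright (0.06 rad) through both discs and the eye into the bush: collar within 7 mm of the pillar's axis, its underside 64 to 67.5 mm up; discs and eye within 2.5 mm of the pin's axis, eye level (0.06 rad), its underside 53 to 57 mm up, between the discs; released, at rest (horizontal distance between pin_collar and seat below 0.007 m and angle between each of pin, yoke's own z axis and vertical below 0.06 rad and z of pin_collar in the frame of foot between 0.064 and 0.0675 m and horizontal distance between each of yoke, disc_low, disc_top and pin_collar below 0.0025 m and z of yoke in the frame of foot between 0.053 and 0.057 m and linear speed of each of pin, yoke below 0.01 m/s); the robot touches nothing.
It fails at once if the pin is forced against the foot: more than 30 N (contact force between pin and foot above 30 N).
It fails at once if the pin is forced against the yoke: more than 30 N (contact force between pin and yoke above 30 N).
It fails at once if the pin is forced against the lower disc: more than 30 N (contact force between pin and disc_low above 30 N).
It fails at once if the pin is forced against the top disc: more than 30 N (contact force between pin and disc_top above 30 N).
It fails at once if something else on the bench is moved by more than 15 mm (distance of any of bowl_c, lamp_c, radio_c, torch_tall_c, torch_short_c, adapter_c, driver_grip from where it was at the start of the episode above 0.015 m).
It also fails if it takes over 72 s, if anything falls off the work surface, if the arm or the gripper's body presses on something with over 40 N, if the wrist force passes 120 N, or if a joint passes its speed limit or range.

ROBOT

A 6-joint arm with a two-finger parallel gripper is mounted at the origin on the work surface. World frame = base frame: x ahead of the robot, y to its left, z up, the work surface at z = 0. Lengths are in m, angles in degrees, forces in N, time in s.
With the tool pointing down it reaches from about 0.25 to 0.725 m from the base axis. Payload 9.7 kg.
Tool frame: the origin (TCP) lies on the centre line of the jaws, within the pads' length; the fingertips stand 17 mm ahead of it and the grasp point (between the pads) lies 2 mm behind it (bot.tip_extent is the distance from the TCP to the fingertips, in m); z points along the fingers, y is the line along which they close (so a half turn about z gives the same grasp; the last joint's range is limited). The gripper opens to 85 mm and grips with 20 to 120 N. Pads are 22 mm wide; open, the fingers measure 114 mm over their backs; the gripper's body (76 mm by 85 mm) begins 54 mm behind the grasp point. The pads swing forward as they close: fully open they stand 13 mm farther back than shut.
Start: joints at [68.354, 4.979, 10.078, 95.1, 0, 90], TCP at [0.203, 0.511, 0.248] pointing down, gripper open.
Joint ranges: [-179.16, 179.16], [-48.56, 103.87], [-65.8, 70.77], [-126.05, 130.52], [-82.76, 87.17], [-180, 180]. Speed limits (degrees/s): [127.2, 127.2, 147.25, 180, 180, 180].

INTERFACE

Orientations are given as [roll, pitch, yaw] about the fixed x, y, z axes, in that order (R = Rz(yaw) Ry(pitch) Rx(roll)).
In Python, from workcell import bot gives the robot as it stands.
- The arm moves only by the tool carry_out, never from a script. Its argument "moves" is text: rows parted by semicolons, each of 7 numbers parted by spaces: the shift along the tool's x, y, z in mm, then the turn, a rotation vector about the tool's x, y, z in degrees, then the finger opening in mm, from 0 to 85.4. A call has 1 to 20 rows; each row is the pose to reach, as a shift and turn from the pose commanded when the call began, along the tool's axes at that moment; what a row does not reach only later rows make up. A row lasts 1/10 s, in which the tool goes at most 50 mm and 8.59 degrees, less where a joint would pass 70% of its speed; a pose out of reach is approached as far as the arm can. A call with a gripper value outside its range is refused whole. The fingers move at their own pace and stop on an object; "force" is the grip in N (left out, the last holds). Time passes only in rows, so rows that repeat a pose let the fingers close. It gives the time, the measured TCP pose, the force, the opening and the grip force at its end, in the units of the state.
- bot.get_obs(): the state, without advancing time (a new reading comes with each control period).
- bot.camera(name): name is "side" or "top"; returns a dict with "img" (384x512x3 uint8, red, green, blue), "mtx" (3x3 intrinsics, pixels), "position" and "orientation" of the camera in the world. Camera axes: x right, y up, looking along -z (the intrinsics and any distortion apply to the point x, -y, -z); pixel columns grow to the right and rows downward; lengths in m; the calibration is good to about 2 mm. A picture is of the moment at which its call begins. There is no depth.
- bot.job_done(): hands the job in; it is judged then, once.
The state is a dict: "time": time; "q": joint angles; "qd": joint speeds; "joint_efforts": joint torques, N m; "ee_pos": TCP position; "tcp_rot": TCP orientation; "wrist_force": force on the tool from outside, world axes, zero at the start; "torque": the same for the moment, N m; "opening": finger opening in m; "grasp_force": force on a finger pad.
Only numpy, scipy, OpenCV 4.12 (cv2) and the standard library are available. Lean on these libraries where they do the work, as an engineer would, in place of code of your own. Each camera call takes 0.05 s, during which the arm holds its last target. There are 200 camera calls.

## Working session

There is one attempt and no reset: what is moved stays moved. The work goes in short steps, Python scripts to look and compute and a tool call to move; the robot and the scene stay as the last step left them, time stands still between calls to the robot, and variables do not carry over. Pictures are saved under pics/ and viewed, at most 10 in all, crops included, and the job is handed in when it is done.

Besides the shell and the picture viewer there is one more tool, called after "Emit:" by a JSON object that holds its "api" and its "payload", one argument or row to a line. carry_out: Moves the arm, as the interface text tells. Its arguments: {"type":"object","properties":{"moves":{"type":"string"},"force":{"type":"number"}},"required":["moves"]}

```bash
ls; mkdir -p pics; cat > h.py <<'E'
import numpy as np, cv2
from workcell import bot
from scipy.spatial.transform import Rotation as R
def shot(n):
    c=bot.camera(n); return c
def rot(c):
    o=np.array(c["orientation"],float)
    return o if o.shape==(3,3) else R.from_euler('xyz',o,degrees=True).as_matrix()
def ray(c,uv):
    p=cv2.undistortPoints(np.array([[uv]],float),np.array(c["mtx"]),np.array(c.get("dist",np.zeros(5)),float))[0,0]
    return np.array(c["position"]),rot(c)@np.array([p[0],-p[1],-1.])
def onz(c,uv,z):
    o,d=ray(c,uv); return o+d*(z-o[2])/d[2]
def px(c,P):
    q=rot(c).T@(np.array(P)-np.array(c["position"])); q=np.array([q[0],-q[1],-q[2]])
    v=np.array(c["mtx"])@(q/q[2]); return v[:2]
E
python3 - <<'E'
from h import *
for n in ("top","side"):
    c=shot(n); print(n,[ (k,np.array(v).tolist()) for k,v in c.items() if k!="img"])
    cv2.imwrite(f"pics/{n}0.png",cv2.resize(c["img"][...,::-1],(768,576),interpolation=cv2.INTER_CUBIC)); np.save(f"pics/{n}0.npy",c["img"])
print(bot.get_obs())
E
```

```text
pics
top [('mtx', [[377.62281822574784, 0.0, 251.79068006264185], [0.0, 377.62281822574784, 194.43697642361116], [0.0, 0.0, 1.0]]), ('position', [0.2727597537845403, 0.003363633960041755, 1.1536516790947215]), ('orientation', [10.909353841670885, 0.017448134839587136, -88.88456297698552])]
side [('mtx', [[500.0673537573775, 0.0, 251.4911520739225], [0.0, 500.0673537573775, 195.73443219753392], [0.0, 0.0, 1.0]]), ('position', [0.8422313033867167, -1.221225399665969, 1.0728428246363482]), ('orientation', [52.27015736232088, 0.2327782819058468, 15.608353746145776])]
{'time': 0.1, 'q': array([6.83534083e+01, 5.00838162e+00, 1.00380575e+01, 9.51000723e+01,
       3.56736059e-04, 9.00009611e+01]), 'qd': array([ 0.01989968, -0.07582886,  0.11935941,  0.03335549,  0.04889811,
        0.04688775]), 'joint_efforts': array([-1.40990367e-03, -5.21560836e+01,  4.65653586e+01,  1.60146179e-02,
       -5.54925884e-05,  3.38143559e-05]), 'ee_pos': array([0.20281122, 0.51103269, 0.24764142]), 'tcp_rot': array([-1.79929604e+02, -3.55554973e-04,  1.58352447e+02]), 'wrist_force': array([-0.26212125,  0.24827965, -1.37566657]), 'torque': array([ 0.01546221, -0.03136307, -0.01159137]), 'grasp_force': 0.0, 'opening': 0.08556918796491804}
```

View pics/top0.png

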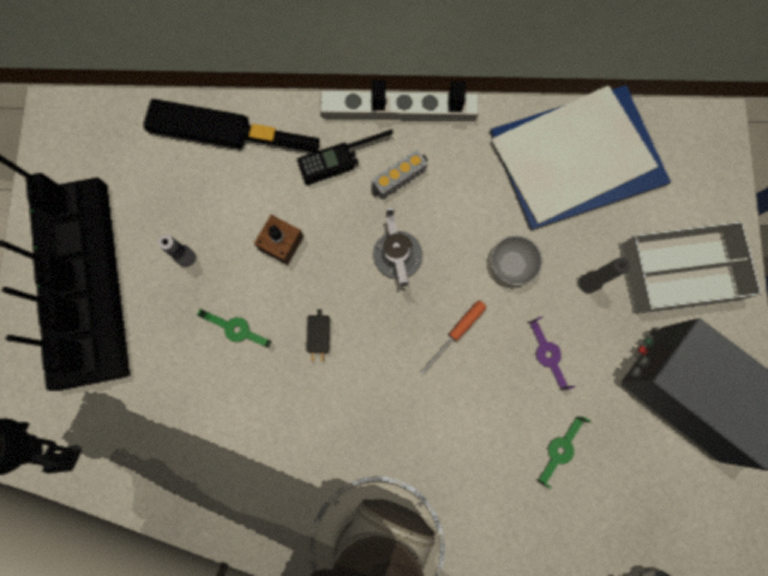

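View pics/side0.png

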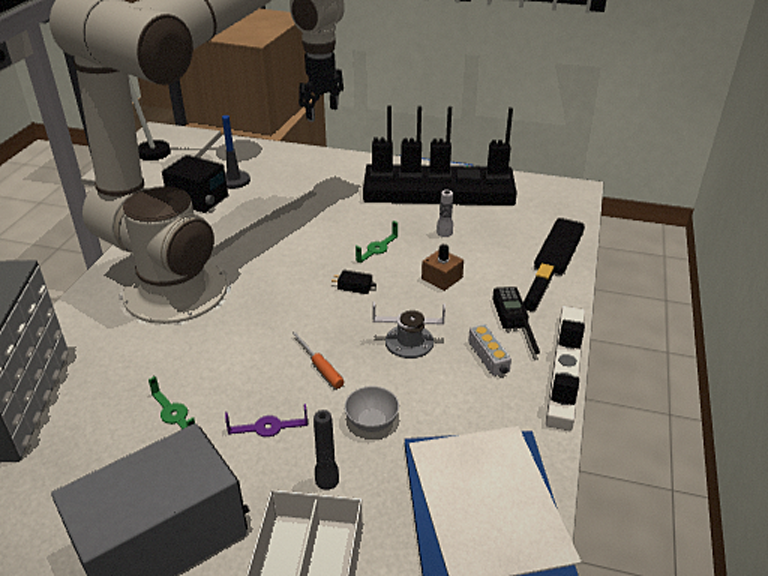

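Yoke candidates in the enlarged top view: grey (398,248) on the foot, green (237,329), green (561,450) and purple (547,355). I choose the aluminium one on the foot. The pin is the black knob on the brown block at (278,236); the other upright items, the torches, are at (175,248) and (600,275). Next is a close crop to check.

```bash
python3 - <<'E'
from h import *
t=np.load("pics/top0.npy")[...,::-1]; s=np.load("pics/side0.npy")[...,::-1]
a=cv2.resize(t[132:202,235:295],None,fx=6,fy=6,interpolation=cv2.INTER_CUBIC)
b=cv2.resize(s[190:245,240:310],None,fx=5.6,fy=5.6,interpolation=cv2.INTER_CUBIC)
o=np.zeros((430,760,3),np.uint8); o[:420,:360]=a; o[:b.shape[0],365:365+b.shape[1]]=b
cv2.imwrite("pics/crop1.png",np.clip(o*1.6,0,255).astype(np.uint8))
ct=bot.camera("top"); cs=bot.camera("side")
for n,uv,z in (("foot flange",(398/1.5,254/1.5),.008),("block top",(279/1.5,238/1.5),.054)): print(n,onz(ct,uv,z))
for n,uv,z in (("knob top",(444/1.5,247/1.5),.093),("disc top",(411/1.5,318/1.5),.066)): print(n,onz(cs,uv,z))
E
```

```text
foot flange [ 0.57434461 -0.03280864  0.008     ]
block top [0.59082972 0.20867959 0.054     ]
knob top [0.59949801 0.20843147 0.093     ]
disc top [ 0.57926775 -0.03105389  0.066     ]
```

View pics/crop1.png

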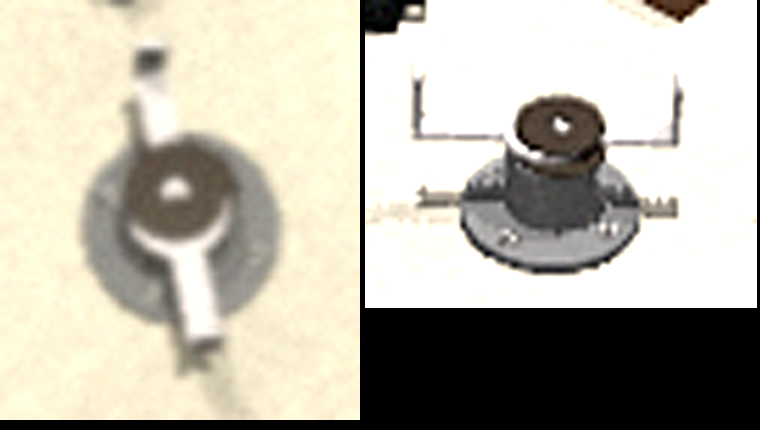

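The crop shows the aluminium yoke on the foot. The top disc's centre is at crop (181,190), displaced up-image from the flange centre at about (181,226). Ear tops are at (150,60) and (205,345). The choice is confirmed.

```bash
python3 - <<'E'
from h import *
ct=bot.camera("top"); cs=bot.camera("side")
T=lambda x,y:((x+.5)/6+235-.5,(y+.5)/6+132-.5)
S=lambda x,y:((x-365+.5)/5.6+240-.5,(y+.5)/5.6+190-.5)
print("flange",onz(ct,T(181,226),.008)[:2], "side line", onz(cs,S(550,212),.008)[:2],px(cs,[*onz(ct,T(181,226),.008)[:2],.008]),S(550,212))
print("disc",onz(ct,T(181,190),.066)[:2],onz(cs,S(560,124),.066)[:2])
e1,e2=onz(ct,T(150,60),.1),onz(ct,T(205,345),.1)
s1,s2=onz(cs,S(417,72),.1),onz(cs,S(678,76),.1)
for a,b in((e1,e2),(s1,s2)): d=(b-a)[:2]; print("ears",a[:2],b[:2],np.hypot(*d),np.degrees(np.arctan2(d[1],d[0])),(a+b)[:2]/2)
for n,c,(x,y) in (("top",ct,(186,157)),("side",cs,(296,166))):
    im=c["img"][y-14:y+14,x-14:x+14].astype(int).max(2)
    m=(im<45).astype(np.uint8); k,l,st,ce=cv2.connectedComponentsWithStats(m)
    print(n,im.min(),[(st[i].tolist(),(ce[i]+[x-14,y-14]).round(1).tolist()) for i in range(1,k) if st[i,4]>8])
    for i in range(1,k):
        if st[i,4]>8: print(onz(c,ce[i]+[x-14,y-14],.076)[:2])
E
```

```text
flange [ 0.57457827 -0.03097982] side line [ 0.5781396  -0.03940867] [272.17120748 225.58688763] (272.625, 227.44642857142858)
disc [ 0.57774762 -0.02900178] [ 0.58020714 -0.02942068]
ears [ 0.63339794 -0.01205513] [ 0.49226468 -0.04037329] 0.14394622938792878 -168.6543486325901 [ 0.56283131 -0.02621421]
ears [ 0.5014537  -0.04645955] [ 0.64257488 -0.01152008] 0.14538208972286534 13.905932169610187 [ 0.57201429 -0.02898982]
top 11 [([7, 8, 9, 9, 53], [183.0, 154.9]), ([20, 14, 8, 14, 27], [195.9, 164.0])]
[0.5958002  0.21401748]
[0.56871411 0.17441508]
side 0 [([10, 11, 7, 11, 58], [295.4, 168.1]), ([23, 22, 4, 6, 13], [306.9, 177.0])]
[0.59769226 0.21159036]
[0.64639199 0.1694818 ]
```

```bash
cat >> h.py <<'E'
def to(x,y,z,yaw,cmd=None):
    "shift (mm) and turn (deg) in tool axes to reach world mm target, pointing down"
    o=bot.get_obs(); p=np.array(o["ee_pos"])*1e3; M=R.from_euler('xyz',o["tcp_rot"],degrees=True)
    if cmd: p=np.array(cmd[:3]); M=R.from_euler('xyz',[180,0,cmd[3]],degrees=True)
    G=R.from_euler('xyz',[180,0,yaw],degrees=True)
    print("row",M.inv().apply(np.array([x,y,z])-p).round(2),(M.inv()*G).as_rotvec(degrees=True).round(2))
def st():
    o=bot.get_obs(); print(o["time"],"p",np.round(np.array(o["ee_pos"])*1e3,2),"rpy",np.round(o["tcp_rot"],2),"F",np.round(o["wrist_force"],2),"T",np.round(o["torque"],3),"open",round(o["opening"]*1e3,2),"gf",round(o["grasp_force"],1),"q",np.round(o["q"],1))
E
python3 -c "
from h import *
print(bot.tip_extent); to(575,-31,165,152.5,[202.8,511.0,248,158.35])"
```

```text
0.017
row [-545.91 -366.45   83.  ] [ 0.   -0.    5.85]
```

Emit:
{"api": "carry_out", "payload": {
  "moves": "-545.9 -366.4 83 0 0 5.85 85;-545.9 -366.4 83 0 0 5.85 85;-545.9 -366.4 83 0 0 5.85 85;-545.9 -366.4 83 0 0 5.85 85;-545.9 -366.4 83 0 0 5.85 85;-545.9 -366.4 83 0 0 5.85 85;-545.9 -366.4 83 0 0 5.85 85;-545.9 -366.4 83 0 0 5.85 85;-545.9 -366.4 83 0 0 5.85 85;-545.9 -366.4 83 0 0 5.85 85;-545.9 -366.4 83 0 0 5.85 85;-545.9 -366.4 83 0 0 5.85 85;-545.9 -366.4 83 0 0 5.85 85;-545.9 -366.4 83 0 0 5.85 85;-545.9 -366.4 83 0 0 5.85 85;-545.9 -366.4 83 0 0 5.85 85",
  "force": 20
}}

```text
time: 1.9
ee_pos: [0.5747, -0.0302, 0.1653]
tcp_rot: [180.0, -0.0, 152.5]
wrist_force: [-0.7, 0.6, -0.5]
opening: 0.0852
grasp_force: 0.0
```

```bash
python3 -c "
from h import *
st(); to(575,-31,60,152.5)"
```

```text
1.9 p [574.73 -30.25 165.27] rpy [ 1.8000e+02 -4.0000e-02  1.5249e+02] F [-0.73  0.59 -0.46] T [ 0.065  0.013 -0.01 ] open 85.22 gf 0.0 q [-3.   7.6  3.8 86.2  0.  24.5]
row [ -0.66  -0.54 105.27] [ 0.   -0.04 -0.01]
```

Emit:
{"api": "carry_out", "payload": {
  "moves": "0 0 50 0 0 0 85;0 0 90 0 0 0 85;0 0 110 0 0 0 85;0 0 110 0 0 0 85;0 0 110 0 0 0 76;0 0 110 0 0 0 70;0 0 110 0 0 0 66;0 0 110 0 0 0 62;0 0 110 0 0 0 59;0 0 110 0 0 0 57;0 0 110 0 0 0 55;0 0 110 0 0 0 53;0 0 110 0 0 0 51;0 0 110 0 0 0 50;0 0 110 0 0 0 50;0 0 110 0 0 0 50",
  "force": 20
}}

```text
time: 3.5
ee_pos: [0.5747, -0.0318, 0.0559]
tcp_rot: [-179.9, 0.0, 152.4]
wrist_force: [-5.4, -5.4, 7.5]
opening: 0.0521
grasp_force: 20.1
```

```bash
python3 -c "
from h import *
st()"
```

```text
3.5 p [574.75 -31.81  55.9 ] rpy [-1.7988e+02  3.0000e-02  1.5245e+02] F [-5.39 -5.38  7.49] T [-1.228  1.    -0.07 ] open 52.13 gf 20.1 q [-3.1  9.1 -6.7 74.2 -0.1 24.4]
```

Emit:
{"api": "carry_out", "payload": {
  "moves": "0 0 0 0 0 0 60;0 0 0 0 0 0 75;0 0 0 0 0 0 85;0 -1.1 0 0 0 0 85;0 -1.1 -40 0 0 0 85;0 -1.1 -42 0 0 8 85;0 -1.1 -42 0 0 16 85;0 -1.1 -42 0 0 25 85;0 -1.1 -42 0 0 33 85;0 -1.1 -42 0 0 42 85;0 -1.1 -42 0 0 50 85;0 -1.1 -42 0 0 58 85;0 -1.1 -42 0 0 67 85;0 -1.1 -42 0 0 75 85;0 -1.1 -42 0 0 84 85;0 -1.1 -42 0 0 92 85;0 -1.1 -42 0 0 100 85;0 -1.1 -42 0 0 100 85;0 -1.1 -42 0 0 100 85"
}}

```text
time: 5.4
ee_pos: [0.5746, -0.0317, 0.0972]
tcp_rot: [-180.0, 0.0, 52.7]
wrist_force: [0.2, 0.7, -0.3]
opening: 0.0847
grasp_force: 0.0
```

Emit:
{"api": "carry_out", "payload": {
  "moves": "0 0 40 0 0 0 85;0 0 42 0 0 0 85;0 0 42 0 0 0 80;0 0 42 0 0 0 76;0 0 42 0 0 0 70;0 0 42 0 0 0 66;0 0 42 0 0 0 62;0 0 42 0 0 0 59;0 0 42 0 0 0 57;0 0 42 0 0 0 55;0 0 42 0 0 0 53;0 0 42 0 0 0 51;0 0 42 0 0 0 50;0 0 42 0 0 0 50;0 0 42 0 0 0 50"
}}

```text
time: 6.9
ee_pos: [0.5751, -0.0314, 0.0572]
tcp_rot: [179.9, -0.1, 52.5]
wrist_force: [-3.7, 1.4, 13.1]
opening: 0.0526
grasp_force: 18.6
```

```bash
python3 -c "
from h import *
st()"
```

```text
6.9 p [575.06 -31.38  57.24] rpy [ 1.7993e+02 -1.0000e-01  5.2530e+01] F [-3.68  1.38 13.05] T [0.263 0.702 0.029] open 52.61 gf 18.6 q [ -3.1   9.   -6.7  74.2   0.  124.3]
```

Emit:
{"api": "carry_out", "payload": {
  "moves": "0 0 0 0 0 0 54;0 0 0 0 0 0 55;0 0 0 0 0 0 55;0 0 0 0 0 0 53;0 0 0 0 0 0 51;0 0 0 0 0 0 50;0 0 0 0 0 0 50;0 0 0 0 0 0 50;0 0 0 0 0 0 50"
}}

```text
time: 7.8
ee_pos: [0.5745, -0.0317, 0.0552]
tcp_rot: [-180.0, 0.0, 52.5]
wrist_force: [-1.0, -1.1, 1.6]
opening: 0.0521
grasp_force: 21.2
```

```bash
python3 -c "
from h import *
st()"
```

```text
7.8 p [574.52 -31.73  55.23] rpy [-1.7999e+02  1.0000e-02  5.2500e+01] F [-0.99 -1.05  1.61] T [-0.206  0.177 -0.023] open 52.14 gf 21.2 q [ -3.2   9.1  -6.8  74.1  -0.  124.3]
```

Emit:
{"api": "carry_out", "payload": {
  "moves": "0 0 0 0 0 0 60;0 0 0 0 0 0 75;0 0 0 0 0 0 85;0 0 0 0 0 0 85;0 0 -40 0 0 0 85;0 0 -42 0 0 -8 85;0 0 -42 0 0 -16 85;0 0 -42 0 0 -25 85;0 0 -42 0 0 -33 85;0 0 -42 0 0 -42 85;0 0 -42 0 0 -50 85;0 0 -42 0 0 -58 85;0 0 -42 0 0 -67 85;0 0 -42 0 0 -75 85;0 0 -42 0 0 -84 85;0 0 -42 0 0 -92 85;0 0 -42 0 0 -100 85;0 0 -42 0 0 -100 85;0 0 -42 0 0 -100 85"
}}

```text
time: 9.7
ee_pos: [0.5746, -0.0317, 0.0973]
tcp_rot: [-180.0, -0.0, 152.3]
wrist_force: [-0.3, -0.7, -0.6]
opening: 0.0851
grasp_force: 0.0
```

Emit:
{"api": "carry_out", "payload": {
  "moves": "0 0 40 0 0 0 85;0 0 42 0 0 0 85;0 0 42 0 0 0 80;0 0 42 0 0 0 70;0 0 42 0 0 0 62;0 0 42 0 0 0 57;0 0 42 0 0 0 53;0 0 42 0 0 0 51;0 0 42 0 0 0 50;0 0 42 0 0 0 50;0 0 42 0 0 0 54;0 0 42 0 0 0 55;0 0 42 0 0 0 55;0 0 42 0 0 0 53;0 0 42 0 0 0 51;0 0 42 0 0 0 50;0 0 42 0 0 0 50;0 0 42 0 0 0 50;0 0 42 0 0 0 50"
}}

```text
time: 11.6
ee_pos: [0.5745, -0.0318, 0.0554]
tcp_rot: [-180.0, 0.0, 152.5]
wrist_force: [-3.3, -2.2, 5.0]
opening: 0.052
grasp_force: 21.2
```

```bash
python3 -c "
from h import *
st()"
```

```text
11.6 p [574.53 -31.82  55.44] rpy [-179.99    0.    152.5 ] F [-3.27 -2.15  5.01] T [-0.396  0.699  0.01 ] open 51.95 gf 21.2 q [-3.2  9.1 -6.7 74.1 -0.  24.3]
```

Emit:
{"api": "carry_out", "payload": {
  "moves": "0 0 0 0 0 0 60;0 0 0 0 0 0 75;0 0 0 0 0 0 85;0 0 -48 0 0 0 85;0 0 -96 0 0 0 85;0 0 -110 0 0 0 85;93.2 227.7 -110 0 0 0 85;93.2 227.7 -110 0 0 0 85;93.2 227.7 -110 0 0 0 85;93.2 227.7 -110 0 0 0 85;93.2 227.7 -110 0 0 0 85;93.2 227.7 -110 0 0 0 85;93.2 227.7 -110 0 0 0 85;93.2 227.7 -110 0 0 0 85"
}}

```text
time: 13.0
ee_pos: [0.597, 0.2127, 0.165]
tcp_rot: [-180.0, -0.0, 152.5]
wrist_force: [-0.9, -0.7, -0.0]
opening: 0.0855
grasp_force: 0.0
```

```bash
python3 - <<'E'
from h import *
st(); to(597,213,80,152.5)
ct=bot.camera("top"); cs=bot.camera("side")
t=ct["img"][...,::-1]; s=cs["img"][...,::-1]
a=cv2.resize(t[142:198,235:295],None,fx=6,fy=6,interpolation=cv2.INTER_CUBIC)
b=cv2.resize(s[155:245,240:310],None,fx=5.6,fy=5.6,interpolation=cv2.INTER_CUBIC)
o=np.zeros((510,760,3),np.uint8); o[:a.shape[0],:360]=a; o[:b.shape[0],365:365+b.shape[1]]=b
cv2.imwrite("pics/crop2.png",np.clip(o*1.3,0,255).astype(np.uint8))
E
```

```text
13.0 p [597.04 212.69 164.98] rpy [-1.7997e+02 -1.0000e-02  1.5248e+02] F [-0.88 -0.67 -0.02] T [ 0.008 -0.054 -0.036] open 85.51 gf 0.0 q [19.6 15.8 13.2 87.5 -0.  47.1]
row [ 0.16  0.3  84.98] [-0.03 -0.01 -0.02]
```

View pics/crop2.png

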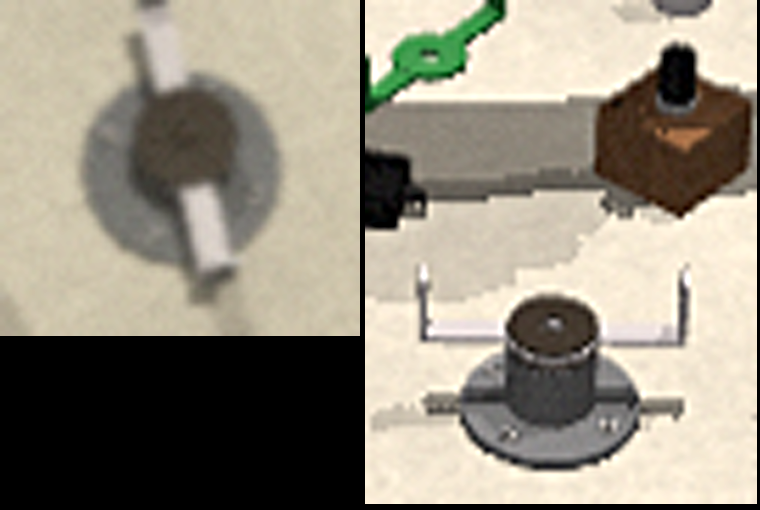

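The stack is now flush with the pillar all round: disc centre at crop (185,140) in the top view and (552,327) in the side view, with the rims in line. Next, the pin.

Emit:
{"api": "carry_out", "payload": {
  "moves": "0 0 45 0 0 0 85;0 0 83 0 0 0 85;0 0 85 0 0 0 70;0 0 85 0 0 0 50;0 0 85 0 0 0 40;0 0 85 0 0 0 32;0 0 85 0 0 0 28;0 0 85 0 0 0 25;0 0 85 0 0 0 23;0 0 85 0 0 0 20;0 0 85 0 0 0 20;0 0 85 0 0 0 20",
  "force": 20
}}

```text
time: 14.3
ee_pos: [0.5972, 0.2133, 0.0807]
tcp_rot: [180.0, 0.0, 152.5]
wrist_force: [-1.2, -1.4, 5.9]
opening: 0.0214
grasp_force: 19.7
```

```bash
python3 -c "
from h import *
st()"
```

```text
14.3 p [597.17 213.34  80.73] rpy [1.7998e+02 2.0000e-02 1.5250e+02] F [-1.24 -1.35  5.86] T [-0.234  0.291  0.052] open 21.43 gf 19.7 q [19.7 16.4  4.7 78.3 -0.  47.2]
```

Emit:
{"api": "carry_out", "payload": {
  "moves": "0 0 0 0 0 0 30;0 0 0 0 0 0 45;0 0 -2 0 0 8 50;0 0 -2 0 0 16 50;0 0 -2 0 0 25 50;0 0 -2 0 0 33 50;0 0 -2 0 0 42 50;0 0 -2 0 0 50 50;0 0 -2 0 0 58 50;0 0 -2 0 0 67 50;0 0 -2 0 0 75 50;0 0 -2 0 0 84 50;0 0 0 0 0 90 50;0 0 0 0 0 90 40;0 0 0 0 0 90 32;0 0 0 0 0 90 28;0 0 0 0 0 90 25;0 0 0 0 0 90 23;0 0 0 0 0 90 20;0 0 0 0 0 90 20"
}}

```text
time: 16.3
ee_pos: [0.5965, 0.2136, 0.0805]
tcp_rot: [-179.9, -0.0, 62.6]
wrist_force: [-5.5, 1.7, 2.5]
opening: 0.0213
grasp_force: 19.7
```

```bash
python3 -c "
from h import *
st()"
```

```text
16.3 p [596.52 213.64  80.46] rpy [-1.7993e+02 -1.0000e-02  6.2550e+01] F [-5.53  1.72  2.51] T [0.448 1.118 0.002] open 21.34 gf 19.7 q [1.970e+01 1.640e+01 4.700e+00 7.830e+01 1.000e-01 1.371e+02]
```

Emit:
{"api": "carry_out", "payload": {
  "moves": "0 -0.7 0 0 0 0 18;0 -0.7 0 0 0 0 18;0 -0.7 0 0 0 0 18;0 -0.7 -10 0 0 0 18;0 -0.7 -40 0 0 0 18;0 -0.7 -80 0 0 0 18;0 -0.7 -120 0 0 0 18;-40 16 -125 0 0 0 18;-80 33 -125 0 0 0 18;-120 49 -125 0 0 0 18;-160 66 -125 0 0 0 18;-195 80 -125 0 0 0 18;-220 90 -125 0 0 0 18;-227.8 93.1 -125 0 0 0 18;-227.8 93.1 -125 0 0 0 18;-227.8 93.1 -125 0 0 0 18;-227.8 93.1 -125 0 0 0 18",
  "force": 50
}}

```text
time: 18.0
ee_pos: [0.5747, -0.0307, 0.2053]
tcp_rot: [-180.0, -0.0, 62.6]
wrist_force: [-0.6, -0.7, -0.6]
opening: 0.0204
grasp_force: 49.1
```

```bash
python3 - <<'E'
from h import *
st(); to(574.4,-31.9,144,62.5)
ct=bot.camera("top"); cs=bot.camera("side")
t=ct["img"][...,::-1]; s=cs["img"][...,::-1]
b=cv2.resize(s[125:245,230:320],None,fx=4.8,fy=4.8,interpolation=cv2.INTER_CUBIC)
cv2.imwrite("pics/crop3.png",np.clip(b*1.3,0,255).astype(np.uint8))
print(px(cs,[.5744,-.0319,.066]),px(cs,[.5744,-.0319,.126]))
E
```

```text
18.0 p [574.69 -30.65 205.32] rpy [-1.800e+02 -1.000e-02  6.258e+01] F [-0.65 -0.7  -0.55] T [-0.008  0.024  0.013] open 20.42 gf 49.1 q [ -3.1   7.8   8.4  90.6   0.  114.4]
row [-1.25  0.32 61.32] [-0.   -0.01  0.08]
[272.43731965 211.90494561] [272.85695476 196.90273474]
```

View pics/crop3.png

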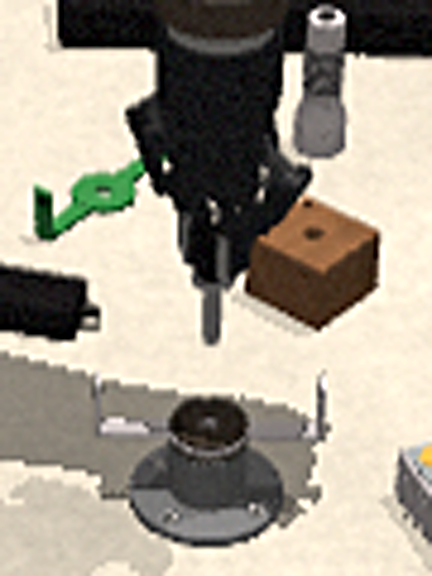

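The picture shows the pin gripped upright (nose at crop (211,340)) above the disc's hole at (210,424). I'll centre and lower it.

Emit:
{"api": "carry_out", "payload": {
  "moves": "-1.2 0.3 20 0 0 0 18;-1.2 0.3 45 0 0 0 18;-1.2 0.3 60 0 0 0 18;-1.2 0.3 61 0 0 0 18;-1.2 0.3 62 0 0 0 18;-1.2 0.3 63 0 0 0 18;-1.2 0.3 64 0 0 0 18;-1.2 0.3 65 0 0 0 18;-1.2 0.3 66 0 0 0 18;-1.2 0.3 67 0 0 0 18;-1.2 0.3 67 0 0 0 18"
}}

```text
time: 19.2
ee_pos: [0.5742, -0.0329, 0.1382]
tcp_rot: [180.0, -0.0, 62.5]
wrist_force: [-0.3, -0.1, -1.1]
opening: 0.0207
grasp_force: 49.0
```

```bash
python3 -c "
from h import *
st()"
```

```text
19.2 p [574.22 -32.94 138.22] rpy [180.    -0.    62.51] F [-0.28 -0.11 -1.11] T [-0.006 -0.096  0.027] open 20.65 gf 49.0 q [ -3.3   7.6   0.8  83.2   0.  114.2]
```

Emit:
{"api": "carry_out", "payload": {
  "moves": "0.4 -0.2 1 0 0 0 18;0.4 -0.2 2 0 0 0 18;0.4 -0.2 3 0 0 0 18;0.4 -0.2 4 0 0 0 18;0.4 -0.2 5 0 0 0 18;0.4 -0.2 5 0 0 0 18"
}}

```text
time: 19.8
ee_pos: [0.5741, -0.0325, 0.1331]
tcp_rot: [-180.0, 0.0, 62.5]
wrist_force: [0.5, 0.4, -0.8]
opening: 0.0206
grasp_force: 49.0
```

Emit:
{"api": "carry_out", "payload": {
  "moves": "0 0 1 0 0 0 18;0 0 2 0 0 0 18;0 0 3 0 0 0 18;0 0 4 0 0 0 18;0 0 5 0 0 0 18;0 0 5 0 0 0 18"
}}

```text
time: 20.4
ee_pos: [0.5742, -0.0325, 0.1281]
tcp_rot: [-180.0, -0.0, 62.5]
wrist_force: [0.3, 0.7, -2.0]
opening: 0.0207
grasp_force: 48.9
```

```bash
python3 -c "
from h import *
st()"
```

```text
20.4 p [574.18 -32.48 128.13] rpy [-179.99   -0.     62.5 ] F [ 0.26  0.71 -1.97] T [ 0.116 -0.184 -0.022] open 20.69 gf 48.9 q [ -3.2   7.7  -0.2  82.1   0.  114.3]
```

Emit:
{"api": "carry_out", "payload": {
  "moves": "0 0 1 0 0 0 18;0 0 2 0 0 0 18;0 0 3 0 0 0 18;0 0 4 0 0 0 18;0 0 5 0 0 0 18;0 0 5.5 0 0 0 18;0 0 6 0 0 0 18;0 0 6 0 0 0 18;0 0 6 0 0 0 18"
}}

```text
time: 21.3
ee_pos: [0.5744, -0.0325, 0.1228]
tcp_rot: [180.0, -0.0, 62.5]
wrist_force: [-0.4, 1.7, 5.6]
opening: 0.0204
grasp_force: 49.5
```

```bash
python3 -c "
from h import *
st()"
```

```text
21.3 p [574.36 -32.46 122.77] rpy [ 1.7997e+02 -2.0000e-02  6.2510e+01] F [-0.4   1.71  5.65] T [0.295 0.05  0.002] open 20.43 gf 49.5 q [ -3.2   7.7  -0.8  81.4   0.  114.3]
```

Contact with the bush face is at TCP z of about 122.8. Now I'll probe around a circle of 4.25 mm radius.

Emit:
{"api": "carry_out", "payload": {
  "moves": "0 0 -1.5 0 0 0 18;4.7 -0.3 -1.5 0 0 0 18;4.7 -0.3 -1.5 0 0 0 18;4.7 -0.3 -0.5 0 0 0 18;4.7 -0.3 0.4 0 0 0 18;4.7 -0.3 0.4 0 0 0 18"
}}

```text
time: 21.9
ee_pos: [0.5762, -0.0282, 0.1227]
tcp_rot: [180.0, -0.0, 62.5]
wrist_force: [-2.4, -0.9, 6.9]
opening: 0.0207
grasp_force: 50.0
```

Emit:
{"api": "carry_out", "payload": {
  "moves": "0 0 -1.9 0 0 0 18;-1.2 3 -1.9 0 0 0 18;-1.2 3 -1.9 0 0 0 18;-1.2 3 -0.9 0 0 0 18;-1.2 3 0 0 0 0 18;-1.2 3 0 0 0 0 18"
}}

```text
time: 22.5
ee_pos: [0.5782, -0.0306, 0.1217]
tcp_rot: [-180.0, 0.0, 62.5]
wrist_force: [0.0, 0.3, -1.1]
opening: 0.0203
grasp_force: 49.1
```

Emit:
{"api": "carry_out", "payload": {
  "moves": "0 0 -1.9 0 0 0 18;-3 1.2 -1.9 0 0 0 18;-3 1.2 -1.9 0 0 0 18;-3 1.2 -0.9 0 0 0 18;-3 1.2 0 0 0 0 18;-3 1.2 0 0 0 0 18"
}}

```text
time: 23.1
ee_pos: [0.5781, -0.0338, 0.1219]
tcp_rot: [180.0, -0.0, 62.5]
wrist_force: [1.2, 0.7, 0.0]
opening: 0.0209
grasp_force: 49.1
```

Emit:
{"api": "carry_out", "payload": {
  "moves": "0 0 -1.9 0 0 0 18;-3 -1.2 -1.9 0 0 0 18;-3 -1.2 -1.9 0 0 0 18;-3 -1.2 -0.9 0 0 0 18;-3 -1.2 0 0 0 0 18;-3 -1.2 0 0 0 0 18"
}}

```text
time: 23.7
ee_pos: [0.5756, -0.036, 0.1228]
tcp_rot: [179.9, -0.0, 62.5]
wrist_force: [-0.5, 0.4, 6.0]
opening: 0.0205
grasp_force: 49.9
```

The bore is between probes 2 and 3. I'll enter there.

Emit:
{"api": "carry_out", "payload": {
  "moves": "0 0 -1.9 0 0 0 18;4.7 0.6 -1.9 0 0 0 18;4.7 0.6 -1.9 0 0 0 18;4.7 0.6 -1 0 0 0 18;4.7 0.6 0 0 0 0 18;4.7 0.6 0.7 0 0 0 18;4.7 0.6 1.4 0 0 0 18;4.7 0.6 2 0 0 0 18;4.7 0.6 2 0 0 0 18"
}}

```text
time: 24.6
ee_pos: [0.5782, -0.0321, 0.1201]
tcp_rot: [180.0, -0.0, 62.5]
wrist_force: [-0.5, -0.3, 2.0]
opening: 0.0209
grasp_force: 49.3
```

```bash
python3 -c "
from h import *
st()"
```

```text
24.6 p [578.25 -32.13 120.06] rpy [ 1.7998e+02 -1.0000e-02  6.2500e+01] F [-0.54 -0.28  2.02] T [-0.17  -0.009  0.034] open 20.89 gf 49.3 q [ -3.2   8.3  -0.4  81.2  -0.  114.3]
```

Emit:
{"api": "carry_out", "payload": {
  "moves": "0 0 0.5 0 0 0 18;0 0 1 0 0 0 18;0 0 1.5 0 0 0 18;0 0 1.5 0 0 0 18"
}}

```text
time: 25.0
ee_pos: [0.5783, -0.0321, 0.1184]
tcp_rot: [180.0, -0.0, 62.5]
wrist_force: [1.5, -1.1, 2.0]
opening: 0.0204
grasp_force: 49.3
```

```bash
python3 -c "
from h import *
st()"
```

```text
25.0 p [578.31 -32.11 118.42] rpy [ 1.7998e+02 -1.0000e-02  6.2500e+01] F [ 1.46 -1.11  1.95] T [-0.308 -0.219 -0.028] open 20.37 gf 49.3 q [ -3.2   8.3  -0.6  81.   -0.  114.3]
```

Emit:
{"api": "carry_out", "payload": {
  "moves": "0 0 1 0 0 0 18;0 0 2 0 0 0 18;0 0 3 0 0 0 18;0 0 3 0 0 0 18"
}}

```text
time: 25.4
ee_pos: [0.5783, -0.0321, 0.1153]
tcp_rot: [180.0, -0.0, 62.5]
wrist_force: [0.9, -1.3, 0.7]
opening: 0.0206
grasp_force: 49.2
```

Emit:
{"api": "carry_out", "payload": {
  "moves": "0 0 1 0 0 0 18;0 0 2 0 0 0 18;0 0 3 0 0 0 18;0 0 4 0 0 0 18;0 0 5 0 0 0 18;0 0 5 0 0 0 18"
}}

```text
time: 26.0
ee_pos: [0.5782, -0.0321, 0.1103]
tcp_rot: [180.0, -0.0, 62.5]
wrist_force: [2.2, -1.3, 1.5]
opening: 0.0205
grasp_force: 49.3
```

```bash
python3 -c "
from h import *
st()"
```

```text
26.0 p [578.23 -32.07 110.29] rpy [ 1.7999e+02 -1.0000e-02  6.2500e+01] F [ 2.18 -1.33  1.55] T [-0.21  -0.656  0.033] open 20.45 gf 49.3 q [ -3.2   8.4  -1.4  80.2   0.  114.3]
```

Emit:
{"api": "carry_out", "payload": {
  "moves": "0 0 1 0 0 0 18;0 0 2 0 0 0 18;0 0 3 0 0 0 18;0 0 4 0 0 0 18;0 0 5 0 0 0 18;0 0 6 0 0 0 18;0 0 6 0 0 0 18"
}}

```text
time: 26.7
ee_pos: [0.5782, -0.0321, 0.1042]
tcp_rot: [180.0, 0.0, 62.5]
wrist_force: [4.2, -1.6, 2.1]
opening: 0.0207
grasp_force: 49.3
```

Emit:
{"api": "carry_out", "payload": {
  "moves": "0 0 1 0 0 0 18;0 0 2 0 0 0 18;0 0 3 0 0 0 18;0 0 4 0 0 0 18;0 0 5 0 0 0 18;0 0 5 0 0 0 18"
}}

```text
time: 27.3
ee_pos: [0.5782, -0.032, 0.0994]
tcp_rot: [180.0, -0.0, 62.5]
wrist_force: [3.5, -1.0, 3.8]
opening: 0.0205
grasp_force: 49.4
```

```bash
python3 -c "
from h import *
st()"
```

```text
27.3 p [578.2  -32.01  99.38] rpy [ 1.7999e+02 -1.0000e-02  6.2510e+01] F [ 3.54 -1.04  3.81] T [-0.043 -0.811  0.018] open 20.55 gf 49.4 q [ -3.2   8.6  -2.4  79.    0.  114.3]
```

Emit:
{"api": "carry_out", "payload": {
  "moves": "0.1 0.2 1 0 0 0 18;0.1 0.2 2 0 0 0 18;0.1 0.2 3 0 0 0 18;0.1 0.2 4 0 0 0 18;0.1 0.2 5 0 0 0 18;0.1 0.2 5 0 0 0 18"
}}

```text
time: 27.9
ee_pos: [0.5783, -0.032, 0.0943]
tcp_rot: [-180.0, -0.0, 62.5]
wrist_force: [1.2, 0.3, 3.1]
opening: 0.0205
grasp_force: 49.4
```

Emit:
{"api": "carry_out", "payload": {
  "moves": "0 0 0.5 0 0 0 18;0 0 1 0 0 0 18;0 0 1.5 0 0 0 18;0 0 2 0 0 0 18;0 0 2 0 0 0 18"
}}

```text
time: 28.4
ee_pos: [0.5783, -0.032, 0.0925]
tcp_rot: [-180.0, -0.0, 62.5]
wrist_force: [1.9, 0.3, 5.1]
opening: 0.0207
grasp_force: 49.6
```

```bash
python3 -c "
from h import *
st()"
```

```text
28.4 p [578.34 -32.02  92.51] rpy [-1.800e+02 -1.000e-02  6.251e+01] F [1.95 0.25 5.14] T [-0.008 -0.55  -0.017] open 20.7 gf 49.6 q [ -3.2   8.8  -3.   78.2   0.  114.3]
```

Emit:
{"api": "carry_out", "payload": {
  "moves": "0 0 0.4 0 0 0 18;0 0 0.8 0 0 0 18;0 0 0.8 0 0 0 18"
}}

```text
time: 28.7
ee_pos: [0.5784, -0.032, 0.0925]
tcp_rot: [180.0, -0.0, 62.5]
wrist_force: [-0.5, 0.3, 9.9]
opening: 0.0207
grasp_force: 50.2
```

The collar is seated: z holds at 92.5 while the force climbs. Releasing.

Emit:
{"api": "carry_out", "payload": {
  "moves": "0 0 -0.5 0 0 0 18;0 0 -0.5 0 0 0 24;0 0 -0.5 0 0 0 32;0 0 -0.5 0 0 0 45;0 0 -0.5 0 0 0 60;0 0 -0.5 0 0 0 60;0 0 -30 0 0 0 60;0 0 -70 0 0 0 60;0 0 -110 0 0 0 60;-30 0 -140 0 0 0 60;-80 0 -140 0 0 0 60;-130 0 -140 0 0 0 60;-160 0 -140 0 0 0 60;-160 0 -140 0 0 0 60;-160 0 -140 0 0 0 60"
}}

```text
time: 30.2
ee_pos: [0.5043, -0.1744, 0.2317]
tcp_rot: [180.0, -0.0, 62.4]
wrist_force: [0.8, -0.3, -0.5]
opening: 0.06
grasp_force: 0.0
```

```bash
python3 - <<'E'
from h import *
st()
ct=bot.camera("top"); cs=bot.camera("side")
t=ct["img"][...,::-1]; s=cs["img"][...,::-1]
a=cv2.resize(t[132:202,235:295],None,fx=6,fy=6,interpolation=cv2.INTER_CUBIC)
b=cv2.resize(s[180:245,240:310],None,fx=5.6,fy=5.6,interpolation=cv2.INTER_CUBIC)
o=np.zeros((430,760,3),np.uint8); o[:420,:360]=a; o[:b.shape[0],365:365+b.shape[1]]=b
cv2.imwrite("pics/crop4.png",np.clip(o*1.3,0,255).astype(np.uint8))
E
```

```text
30.2 p [ 504.32 -174.39  231.68] rpy [ 1.7999e+02 -2.0000e-02  6.2410e+01] F [ 0.84 -0.34 -0.5 ] T [ 0.02   0.004 -0.001] open 59.96 gf 0.0 q [-19.1   2.4   5.5  93.1   0.   98.5]
```

View pics/crop4.png

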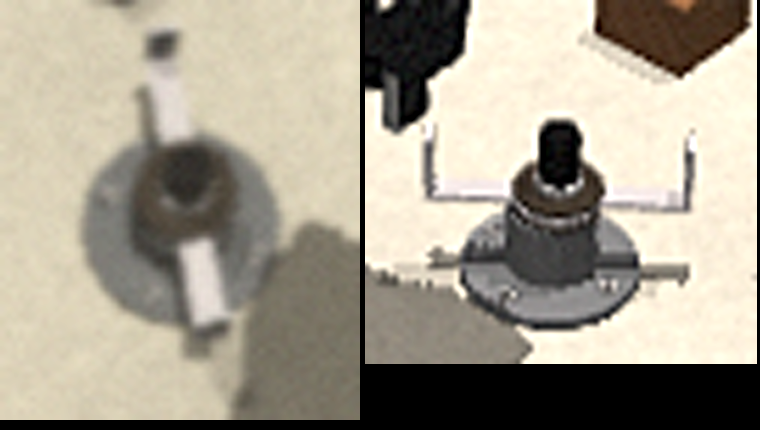

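The picture shows the pin upright (knob at crop (560,150) in the side view), its collar flat on the top disc, the stack level and in order, and the gripper clear.

```bash
python3 -c "
from workcell import bot
print(bot.job_done())"
```

```text
the job is handed in; nothing more can be done
None
```

I squared up the stack, found the bush by feel, and pressed the pin in until its collar sat on the top disc; then I released it and handed the job in at about 30 s (the hand-in returned no verdict).

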